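# Find and level the proud pin of a frame-mounting press

## Robot

A 7-joint arm with a two-finger parallel gripper is mounted at the origin on the work surface. World frame = base frame: x ahead of the robot, y to its left, z up, the work surface at z = 0. Lengths are in m, angles in rad, forces in N, time in s.
With the tool pointing down it reaches from about 0.4 to 0.9 m from the base axis. Payload 5.5 kg.
Tool frame: the origin (TCP) lies on the centre line of the jaws, within the pads' length; the fingertips stand 14 mm ahead of it and the grasp point (between the pads) lies 5 mm behind it (r.tcp_to_tips is the distance from the TCP to the fingertips, in m); z points along the fingers, y is the line along which they close (so a half turn about z gives the same grasp; the last joint's range is limited). The gripper opens to 92 mm and grips with 3 to 60 N. Pads are 19 mm wide; open, the fingers measure 130 mm over their backs; the gripper's body (75 mm by 190 mm) begins 47 mm behind the grasp point.
Start: joints at [-1.023, 0.501, -0.427, 1.55, 0.221, 1.138, -0.21], TCP at [0.183, 0.624, 0.209] pointing down, gripper open.
Joint ranges: [-2.88, 2.88], [-0.31, 2.03], [-1.54, 1.56], [0.2, 2.42], [-1.41, 4.55], [0.19, 2.02], [-2.57, 2.57]. Speed limits (rad/s): [2.57, 2.57, 3.14, 3.14, 3.14, 3.14, 3.14].

## Interface

Orientations are given as a unit quaternion [w, x, y, z].
In Python, from station import r gives the robot as it stands. The module is installed in compiled form; this text tells all that it offers. Calls block until the motion is done:
- r.reach(position, orientation): joint-space move of the TCP to a pose.
- r.move_straight(position, max_speed=0.15, orientation=None, threshold=None): straight line of the TCP; orientation=None keeps the orientation; max_speed is the mean speed in m/s. With threshold (N) it stops when the force on the tool has changed by that much, and returns True; else False.
- r.move_joints(angles): joint-space move.
- r.open_gripper() and r.gripper_close(grasp_force=None): open the fingers fully, or close them until they stop; grasp_force is the grip in N (None keeps the last).
- r.wait(seconds).
- r.solve_ik(position, orientation): joint angles nearest the present ones, or None.
- r.get_obs(): the state.
- r.snapshot(name): name is "scene" or "top"; returns the picture (400x640x3 uint8, blue, green, red); there is no depth.
- r.camera_params(name): a dict with "camera_matrix" (3x3 intrinsics, pixels), "dist_coeffs" ([k1, k2, p1, p2, k3] as OpenCV has them; the pictures are not rectified), "R" (3x3) and "t" (3): a world point X has camera coordinates R X + t. Camera axes: x right, y down, z forward; pixel columns grow to the right and rows downward; lengths in m; the calibration is good to about 2 mm. A picture is of the moment at which its call begins. camera_params takes no time and is no camera call.
A pose or a line that the arm cannot do raises r.MotionError and nothing moves.
- r.finish_job(): hands the job in; it is judged then, once.
Trained networks look in the newest picture that a camera, given by its name, has taken for a name from the list of things; names that differ only in an ending like _2 or _b are one class to them, and where a whole thing is asked for, a point or a joint stands for the part that bears it (a point fixed in the world has none). Each returns a list of dicts, best first, with "p" (0 to 1); they miss things now and then, are a little off and sometimes report something else, mostly with a low value. They report only what shows in the picture. A call takes as long as a camera call. They do not tell look-alikes from the thing itself.
- r.cut_out(query, camera): "pixels" (400x640 bool, what is visible of it) and "xy" ([column, row] in pixels, amid what is visible of it).
The state is a dict: "time": time; "q": joint angles; "joint_vel": joint speeds; "tau": joint torques, N m; "tool_pos": TCP position; "orientation": TCP orientation; "contact_force": force on the tool from outside, world axes, zero at the start; "wrist_torque": the same for the moment, N m; "width": finger opening in m; "finger_force": force on a finger pad.
Only numpy, scipy, OpenCV 4.12 (cv2) and the standard library are available. Lean on these libraries where they do the work, as an engineer would, in place of code of your own. Each camera call takes 0.05 s, during which the arm holds its last target. There are 200 camera calls.

## Task

One of the five brass studs in the mounting-press bed stands a few millimetres proud and would crack the picture glass. Take the spring probe from its stand, feel the tops of the studs lightly with its tip to find the high one, then press that one down with the probe, under control and without driving the plunger to its stop, until it is level with the others to within about a millimetre, leaving the other four where they are. Finally put the probe back upright and fully down in its stand, and leave the jar, box and seal alone.

Things in the scene. Friction and masses are not known exactly. Their poses are not given: they have to be found in the camera images.
- probe_grip (a point): The spring probe, a loose 160 g tool upright in its stand. This point: centre of its blue square handle, 24 x 24 mm, 74 mm tall, faces along the tool's x and y (z up). Below: shoulder disc 38 mm across, 6 mm thick, its underside 43 mm below this point; steel nose 16 mm across, its end 73 mm below; then a thin plunger.
- probe_tip (a point): Lower end of the probe's plunger, a red ball 10 mm across; 95 mm below the handle's centre when nothing pushes on it, less the plunger's push-in.
- plunger (a joint): How far the probe's spring plunger is pushed into the nose, m: 0 when free, about 0.0145 is the most it may be pushed in, stop at 0.016. The spring gives about 0.5 N as soon as it starts to move and about 0.9 N more per mm.
- stand_mouth (a point): The fixed dark wooden stand, a 75 x 75 mm block 55 mm tall with a through hole 22 mm across; this point is the centre of the hole at the block's top face. The probe's nose goes down the hole and its shoulder sits on the top face (the probe's handle centre is then 43 mm above this point).
- bed: The fixed press bed, an aluminium plate 250 (x) x 220 (y) mm on rubber feet, its top face 20 mm above the table, with a red stop strip 12 mm high along its +x edge; origin at table height under its centre. It carries five pin stations, at its centre and at (+-80, +-70) mm along its own x and y. Four studs have their flat tops about 6 mm below their collars' rims, level with one another; one, any of the five, is 3 to 5 mm higher.
- paste_jar: White paste jar with red cap, 60 mm across, 75 mm tall, loose; origin at the centre of its underside.
- lacquer_box: Dark red lacquer box, 100 x 130 x 35 mm, loose; origin at the centre of its underside.
- seal: Small marble name seal, 26 x 26 x 68 mm, standing loose; origin at the centre of its underside.
- station_a_rim (a point): One of five pin stations that look alike; any letter may be at any place: a dark steel collar 40 mm across, 14 mm tall, bore 28 mm, with an upright brass stud 23 mm across in it. This point is fixed: centre of the bore at the collar's rim, 34 mm above the table. The stud is a tight fit: it stays put under pushes below 5 N, starts to slide down somewhere between 6 and 9 N, each at its own force, and stays where it is left; it cannot be drawn up.
- station_b_rim (a point): One of five pin stations that look alike; any letter may be at any place: a dark steel collar 40 mm across, 14 mm tall, bore 28 mm, with an upright brass stud 23 mm across in it. This point is fixed: centre of the bore at the collar's rim, 34 mm above the table. The stud is a tight fit: it stays put under pushes below 5 N, starts to slide down somewhere between 6 and 9 N, each at its own force, and stays where it is left; it cannot be drawn up.
- station_c_rim (a point): One of five pin stations that look alike; any letter may be at any place: a dark steel collar 40 mm across, 14 mm tall, bore 28 mm, with an upright brass stud 23 mm across in it. This point is fixed: centre of the bore at the collar's rim, 34 mm above the table. The stud is a tight fit: it stays put under pushes below 5 N, starts to slide down somewhere between 6 and 9 N, each at its own force, and stays where it is left; it cannot be drawn up.
- station_d_rim (a point): One of five pin stations that look alike; any letter may be at any place: a dark steel collar 40 mm across, 14 mm tall, bore 28 mm, with an upright brass stud 23 mm across in it. This point is fixed: centre of the bore at the collar's rim, 34 mm above the table. The stud is a tight fit: it stays put under pushes below 5 N, starts to slide down somewhere between 6 and 9 N, each at its own force, and stays where it is left; it cannot be drawn up.
- station_e_rim (a point): One of five pin stations that look alike; any letter may be at any place: a dark steel collar 40 mm across, 14 mm tall, bore 28 mm, with an upright brass stud 23 mm across in it. This point is fixed: centre of the bore at the collar's rim, 34 mm above the table. The stud is a tight fit: it stays put under pushes below 5 N, starts to slide down somewhere between 6 and 9 N, each at its own force, and stays where it is left; it cannot be drawn up.
There are look-alikes about, which are no part of the job. What is shaped like the part that bears probe_grip but brown is not meant.

How it is judged:
On the way, in this order (a step that is already met when the one before it is completed fails the run):
1. the probe is lifted out of its stand (z of probe_grip in the frame of stand_mouth above 0.09 m), for 0.1 s.
2. the proud stud is pressed down, so that all five tops are 6 mm below their rims, within 1.3 mm (z of stud_a in the frame of station_a_rim between -0.0073 and -0.0047 m and z of stud_b in the frame of station_b_rim between -0.0073 and -0.0047 m and z of stud_c in the frame of station_c_rim between -0.0073 and -0.0047 m and z of stud_d in the frame of station_d_rim between -0.0073 and -0.0047 m and z of stud_e in the frame of station_e_rim between -0.0073 and -0.0047 m), for 0.3 s.
At the end, for the whole second after the job is handed in: All five studs have their tops level, 6 mm below their collars' rims within 1.3 mm, and the probe stands released and at rest in its stand: upright within 0.08 rad, within 8 mm of the hole's centre, its shoulder on the stand's top within 3 mm (all of step 2 and horizontal distance between probe_grip and stand_mouth below 0.008 m and z of probe_grip in the frame of stand_mouth between 0.04 and 0.046 m and angle between probe_grip's own z axis and vertical below 0.08 rad and linear speed of probe below 0.02 m/s); the robot touches nothing.
It fails at once if any stud, the high one or another, is pushed down to more than 1.3 mm below the right height (z of stud_a in the frame of station_a_rim below -0.0073 m or z of stud_b in the frame of station_b_rim below -0.0073 m or z of stud_c in the frame of station_c_rim below -0.0073 m or z of stud_d in the frame of station_d_rim below -0.0073 m or z of stud_e in the frame of station_e_rim below -0.0073 m).
It fails at once if the probe's plunger is driven to its stop (pushed in more than 14.5 mm) (value of joint plunger above 0.0145 m).
It fails at once if the studs are pushed with the bare fingers instead of the probe (contact force between the fingers and stud_a above 1 N or contact force between the fingers and stud_b above 1 N or contact force between the fingers and stud_c above 1 N or contact force between the fingers and stud_d above 1 N or contact force between the fingers and stud_e above 1 N).
It fails at once if the jar, the box or the seal is moved more than 20 mm (distance of any of paste_jar, lacquer_box, seal from where it was at the start of the episode above 0.02 m).
It also fails if it takes over 72 s, if anything falls off the work surface, if the arm or the gripper's body presses on something with over 40 N, if the wrist force passes 120 N, or if a joint passes its speed limit or range.

## Working session

There is one attempt and no reset: what is moved stays moved. The work goes in short steps, each a Python script; the robot and the scene stay as the last script left them, time stands still between calls to the robot, and variables do not carry over. Pictures are saved under pics/ and viewed, at most 10 in all, crops included, and the job is handed in when it is done.

```bash
mkdir -p pics; cat > h.py <<'E'
import numpy as np, cv2
from station import r
def ray(cam,uv):
    c=r.camera_params(cam);K=np.array(c["camera_matrix"]);d=np.array(c["dist_coeffs"]);R=np.array(c["R"]);t=np.array(c["t"])
    p=cv2.undistortPoints(np.array([[uv]],float),K,d)[0,0]
    return -R.T@t, R.T@np.array([p[0],p[1],1])
def at_z(cam,uv,z):
    o,v=ray(cam,uv); return o+v*(z-o[2])/v[2]
def proj(cam,X):
    c=r.camera_params(cam)
    return cv2.projectPoints(np.array(X,float).reshape(-1,1,3),cv2.Rodrigues(np.array(c["R"]))[0],np.array(c["t"],float),np.array(c["camera_matrix"]),np.array(c["dist_coeffs"]))[0][:,0]
E
python3 - <<'E'
from h import *
Z=dict(probe_grip=.098,stand_mouth=.055,station_a_rim=.034,bed=.02,paste_jar=.075,lacquer_box=.035,seal=.068)
ims=[]
for cam in("scene","top"):
    im=r.snapshot(cam); cv2.imwrite(f"pics/{cam}0.png",im)
    o,_=ray(cam,(320,200)); print(cam,o.round(3))
    for q,z in Z.items():
        try:
            for d in r.cut_out(q,cam): print(q,round(d["p"],2),np.round(d["xy"],1),d["pixels"].sum(),at_z(cam,d["xy"],z).round(4))
        except Exception as e: print(q,e)
print(r.get_obs())
E
```

```text
scene [0.875 0.623 0.621]
probe_grip 0.67 [287.3 126. ] 440 [ 0.494  -0.2187  0.098 ]
stand_mouth 0.88 [288.1 146.3] 948 [ 0.5085 -0.1912  0.055 ]
stand_mouth 0.18 [331.6 191.3] 222 [0.5086 0.0286 0.055 ]
station_a_rim 0.71 [283.5 251.5] 346 [0.676  0.1194 0.034 ]
bed 0.57 [306.  233.4] 6880 [0.607  0.0853 0.02  ]
paste_jar 0.96 [191.5 166.9] 799 [ 0.7596 -0.2024  0.075 ]
lacquer_box 0.72 [309.5 217.9] 259 [0.5845 0.0611 0.035 ]
seal 0.69 [486.2 279.5] 454 [0.4126 0.3917 0.068 ]
top [0.399 0.074 0.938]
probe_grip 0.75 [328.2 195.2] 253 [0.5759 0.0555 0.098 ]
probe_grip 0.72 [455.8 234.3] 337 [ 0.493  -0.2239  0.098 ]
probe_grip 0.62 [470.2 284.8] 352 [ 0.3847 -0.2506  0.098 ]
stand_mouth 0.72 [324.3 205.5] 8407 [0.5606 0.0632 0.055 ]
stand_mouth 0.57 [443.1 239.4] 1001 [ 0.4858 -0.209   0.055 ]
station_a_rim 0.61 [302.7 159. ] 236 [0.6777 0.1164 0.034 ]
bed 0.96 [326.2 205.3] 8273 [0.5676 0.0583 0.02  ]
paste_jar 0.87 [449.5 130.9] 717 [ 0.7405 -0.2304  0.075 ]
lacquer_box 0.62 [193.4 179.8] 2396 [0.6222 0.3778 0.035 ]
seal 0.72 [188.3 283. ] 250 [0.3799 0.3612 0.068 ]
{'time': 0.8, 'q': array([-1.02280753,  0.500816  , -0.42700447,  1.5504042 ,  0.22079146,
        1.13827887, -0.21031173]), 'joint_vel': array([ 0.00181611, -0.00245269,  0.00072785, -0.00120179, -0.00054738,
        0.000439  , -0.00044107]), 'tau': array([-5.47371510e-04, -5.66371465e+01, -5.80967993e+00, -2.79488111e+01,
       -6.66109007e-02,  2.07009260e-02,  1.67500974e-05]), 'tool_pos': array([0.18258425, 0.62384613, 0.20888002]), 'orientation': array([-5.61457552e-06,  1.41904538e-01,  9.89880346e-01,  5.77894792e-05]), 'contact_force': array([-0.34827946, -0.06274015,  0.35062231]), 'wrist_torque': array([-0.02341538, -0.00348884,  0.01333581]), 'finger_force': 0.0, 'width': 0.09201196376438057}
```

View pics/scene0.png

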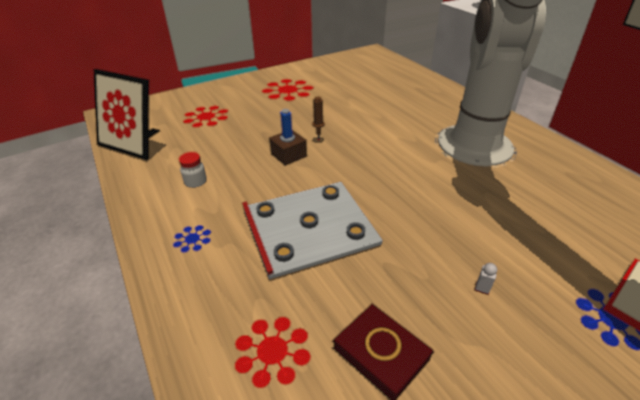

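View pics/top0.png

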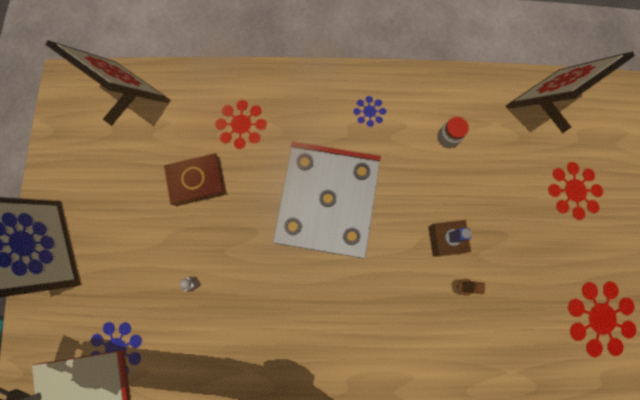

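```bash
cat > m.py <<'E'
from h import *
from scipy.optimize import least_squares
S={}
for cam,(x0,y0,x1,y1) in dict(scene=(240,178,385,280),top=(270,140,385,262)).items():
    im=cv2.imread(f"pics/{cam}0.png"); hsv=cv2.cvtColor(im,cv2.COLOR_BGR2HSV)
    m=np.zeros(im.shape[:2],np.uint8)
    m[y0:y1,x0:x1]=((hsv[...,1]>110)&(hsv[...,0]>8)&(hsv[...,0]<30))[y0:y1,x0:x1]
    dark=np.zeros_like(m); dark[y0:y1,x0:x1]=(hsv[...,2]<105)[y0:y1,x0:x1]
    n,l,st,c=cv2.connectedComponentsWithStats(dark)
    cs=[]
    for i in range(1,n):
        x,y,w,h,a=st[i]
        if a>40 and w<40 and 0.5<w/h<2.2 and 8<h:
            cnt=cv2.findContours((l==i).astype(np.uint8),0,2)[0][0]; hull=cv2.convexHull(cnt)
            M=cv2.moments(hull); cs.append((M["m10"]/M["m00"],M["m01"]/M["m00"])); print(cam,st[i],np.round(cs[-1],1),at_z(cam,cs[-1],.029).round(4))
    S[cam]=np.array(cs)
off=np.array([[0,0],[80,70],[80,-70],[-80,70],[-80,-70]])/1e3
def st(p,z=.029):
    c,s=np.cos(p[2]),np.sin(p[2]); return np.c_[off@np.array([[c,s],[-s,c]])+p[:2],np.full(5,z)]
for cams in(["top"],["scene"],["top","scene"]):
    def f(p):
        o=[]
        for c in cams:
            P=proj(c,st(p)); D=np.linalg.norm(P[:,None]-S[c][None],axis=2); j=D.argmin(1); o.append((P-S[c][j]).ravel())
        return np.concatenate(o)
    s=least_squares(f,[.5676,.0583,-.17],loss="soft_l1"); print(cams,s.x.round(4),np.abs(f(s.x)).max()); 
print(st(s.x)[:,:2].round(4).tolist())
a=cv2.imread("pics/scene0.png")[95:170,250:335];b=cv2.imread("pics/top0.png")[205:305,420:505]
cv2.imwrite("pics/cr.png",np.hstack([cv2.resize(a,None,fx=4.5,fy=4.5,interpolation=2)[:337],cv2.resize(b[:75],None,fx=4.5,fy=4.5,interpolation=2)[:337]]))
E
python3 m.py
```

```text
scene [322 186  17  14 136] [330.3 192.5] [0.4968 0.0036 0.029 ]
scene [257 202  18  16 168] [265.1 209.4] [ 0.6536 -0.0207  0.029 ]
scene [300 212  18  17 174] [308.7 219.9] [0.586  0.0599 0.029 ]
scene [346 223  19  17 193] [355.4 231. ] [0.5181 0.1408 0.029 ]
scene [274 243  20  19 221] [283.4 252.1] [0.6752 0.1164 0.029 ]
top [301 155  12  15  48] [306.8 162.6] [0.6702 0.1066 0.029 ]
top [354 163  16  17 133] [361.4 171. ] [ 0.6512 -0.0255  0.029 ]
top [320 190  16  17 123] [327.5 198.3] [0.583  0.0557 0.029 ]
top [285 219  16  16  83] [292.8 226.3] [0.5148 0.1362 0.029 ]
top [344 228  16  17 108] [351.4 236.1] [ 0.4935 -0.0011  0.029 ]
['top'] [ 0.5827  0.0549 -0.157 ] 2.0050250218189376
['scene'] [ 0.5858  0.0599 -0.1545] 0.37471248010194813
['top', 'scene'] [ 0.5838  0.0564 -0.1546] 2.723460166255393
[[0.5838, 0.0564], [0.6736, 0.1133], [0.652, -0.0251], [0.5155, 0.1379], [0.494, -0.0004]]
```

View pics/cr.png

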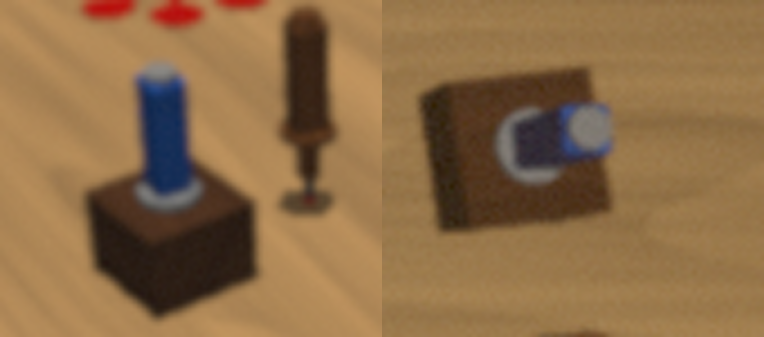

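```bash
cat > p.py <<'E'
from h import *
from scipy.optimize import minimize
for cam,uv in(("scene",(287.6,137.7)),("top",(453.3,237.4))): print(cam,"shoulder",at_z(cam,uv,.061).round(4))
print("cap top",at_z("top",(465.5,233.6),.136).round(4),"cap scene",at_z("scene",(285.5,111),.136).round(4))
cs=[(455,82),(588,68),(610,210),(470,228)]
C=np.array([at_z("top",((x-382)/4.5+420,y/4.5+205),.055)[:2] for x,y in cs]); print("stand ctr",C.mean(0).round(4),[np.degrees(np.arctan2(*(C[(i+1)%4]-C[i])[::-1])).round(1) for i in range(4)],np.linalg.norm(np.roll(C,-1,0)-C,axis=1).round(3))
off=np.array([[a,b,z] for a in(-.012,.012) for b in(-.012,.012) for z in(.061,.135)])
B={}
for cam,(x0,y0,x1,y1) in dict(scene=(270,95,305,145),top=(440,215,480,255)).items():
    im=cv2.imread(f"pics/{cam}0.png").astype(int)
    m=np.zeros(im.shape[:2],np.uint8); sub=im[y0:y1,x0:x1]
    m[y0:y1,x0:x1]=(sub[...,0]>sub[...,2]+5)
    n,l,st,_=cv2.connectedComponentsWithStats(m); i=1+st[1:,4].argmax(); print(cam,st[i])
    k=8; big=cv2.resize(cv2.GaussianBlur((im[y0:y1,x0:x1,0]-im[y0:y1,x0:x1,2]).astype(np.float32),(1,1),0),None,fx=k,fy=k,interpolation=cv2.INTER_CUBIC)
    bm=((big>8)).astype(np.uint8); n,l,st,_=cv2.connectedComponentsWithStats(bm); i=1+st[1:,4].argmax()
    h=cv2.convexHull(np.vstack(cv2.findContours((l==i).astype(np.uint8),0,2)[0])); M=np.zeros_like(bm); cv2.fillConvexPoly(M,h,1); B[cam]=(M,x0,y0,k)
def cost(p,cams):
    c,s=np.cos(p[2]),np.sin(p[2]); X=off.copy(); X[:,:2]=off[:,:2]@np.array([[c,s],[-s,c]])+np.array(p[:2]); t=0
    for cam in cams:
        M,x0,y0,k=B[cam]; P=(proj(cam,X)-[x0,y0]+.5)*k-.5
        A=np.zeros_like(M); cv2.fillConvexPoly(A,cv2.convexHull((P*16).round().astype(np.int32)),1,shift=4)
        t+=1-(A&M).sum()/(A|M).sum()
    return t
for cams in(["scene"],["top"],["scene","top"]):
    R=[]
    for y in np.radians(range(-45,45,6)):
        s=minimize(cost,[.489,-.216,y],args=(cams,),method="Nelder-Mead",options=dict(initial_simplex=[[.489,-.216,y],[.494,-.216,y],[.489,-.211,y],[.489,-.216,y+.1]]))
        R.append((s.fun,*s.x[:2],np.degrees(s.x[2])))
    print(cams,np.round(sorted(R)[:4],4).tolist())
E
python3 p.py
```

```text
scene shoulder [ 0.4944 -0.2216  0.061 ]
top shoulder [ 0.49   -0.2309  0.061 ]
cap top [ 0.4904 -0.2312  0.136 ] cap scene [ 0.491  -0.2294  0.136 ]
stand ctr [ 0.4903 -0.2325] [np.float64(-83.4), np.float64(-174.0), np.float64(97.5), np.float64(3.7)] [0.07  0.073 0.073 0.074]
scene [281 112  12  27 252]
top [458 228  13  13  66]
['scene'] [[0.1106, 0.4923, -0.2285, -14.4179], [0.1109, 0.4924, -0.2284, -14.4458], [0.1109, 0.4933, -0.2264, -14.7304], [0.1111, 0.4934, -0.2261, -14.3493]]Traceback (most recent call last):
  File "p.py", line 27, in <module>
    s=minimize(cost,[.489,-.216,y],args=(cams,),method="Nelder-Mead",options=dict(initial_simplex=[[.489,-.216,y],[.494,-.216,y],[.489,-.211,y],[.489,-.216,y+.1]]))
    res = _minimize_neldermead(fun, x0, args, callback, bounds=bounds,
                               **options)
    fxcc = func(xcc)
    fx = function(np.copy(x), *(wrapper_args + args))
  File "p.py", line 20, in cost
    M,x0,y0,k=B[cam]; P=(proj(cam,X)-[x0,y0]+.5)*k-.5
                         ~~~~^^^^^^^
  File "h.py", line 10, in proj
    c=r.camera_params(cam)
ValueError: time passes only in moves, steps and waits
```

```bash
sed -i 's/r\.camera_params(cam)/CP(cam)/; s/^from station import r/from station import r\nimport functools\n@functools.lru_cache(None)\ndef CP(cam): return r.camera_params(cam)/' h.py
cat >> p.py <<'E'
for cam in B:
    for y in range(-45,45,9):
        s=minimize(lambda p:cost([*p,np.radians(y)],[cam]),[.4905,-.2305],method="Nelder-Mead",options=dict(initial_simplex=[[.4905,-.2305],[.494,-.2305],[.4905,-.227]])); print(cam,y,round(s.fun,4),s.x.round(4))
E
timeout 300 python3 p.py
```

```text
scene shoulder [ 0.4944 -0.2216  0.061 ]
top shoulder [ 0.49   -0.2309  0.061 ]
cap top [ 0.4904 -0.2312  0.136 ] cap scene [ 0.491  -0.2294  0.136 ]
stand ctr [ 0.4903 -0.2325] [np.float64(-83.4), np.float64(-174.0), np.float64(97.5), np.float64(3.7)] [0.07  0.073 0.073 0.074]
scene [281 112  12  27 252]
top [458 228  13  13  66]
['scene'] [[0.1106, 0.4923, -0.2285, -14.4179], [0.1109, 0.4924, -0.2284, -14.4458], [0.1109, 0.4933, -0.2264, -14.7304], [0.1111, 0.4934, -0.2261, -14.3493]]
['top'] [[0.6055, 0.4899, -0.2271, 14.7213], [0.6056, 0.49, -0.2274, 14.8198], [0.6057, 0.49, -0.2276, 14.8658], [0.6062, 0.4902, -0.2279, 14.6078]]
['scene', 'top'] [[0.7639, 0.4917, -0.2298, -13.8693], [0.7641, 0.4917, -0.2298, -14.0998], [0.7642, 0.4917, -0.2299, -13.9722], [0.7643, 0.4915, -0.2302, -13.5203]]
scene -45 0.1762 [ 0.4915 -0.2276]
scene -36 0.1238 [ 0.4921 -0.2281]
scene -27 0.1607 [ 0.4947 -0.2229]
scene -18 0.1225 [ 0.4934 -0.2269]
scene -9 0.1361 [ 0.4918 -0.2293]
scene 0 0.1878 [ 0.4911 -0.2298]
scene 9 0.2207 [ 0.4921 -0.2298]
scene 18 0.2352 [ 0.4919 -0.2285]
scene 27 0.2328 [ 0.4915 -0.2278]
scene 36 0.2138 [ 0.4918 -0.2281]
top -45 0.6462 [ 0.4897 -0.2318]
top -36 0.6545 [ 0.4891 -0.2322]
top -27 0.6558 [ 0.4892 -0.2314]
top -18 0.6521 [ 0.4896 -0.2308]
top -9 0.643 [ 0.4901 -0.2299]
top 0 0.6283 [ 0.4914 -0.2298]
top 9 0.6097 [ 0.4918 -0.232 ]
top 18 0.6108 [ 0.4902 -0.2278]
top 27 0.6189 [ 0.4953 -0.2417]
top 36 0.6339 [ 0.4913 -0.2335]
```

```bash
python3 - <<'E'
from h import *
a=cv2.imread("pics/scene0.png")[106:146,270:306];b=cv2.imread("pics/top0.png")[215:255,438:474]
f=lambda i:cv2.resize(cv2.convertScaleAbs(i,alpha=1.6),None,fx=11,fy=11,interpolation=2)
cv2.imwrite("pics/cr2.png",np.hstack([f(a),f(b)]))
# project candidates: top square corners relative to center for yaws
for y in(-25,-8,6,20):
  c,s=np.cos(np.radians(y)),np.sin(np.radians(y))
  X=[(.4905+c*a-s*b,-.231+s*a+c*b,.135) for a,b in((.012,.012),(-.012,.012),(-.012,-.012),(.012,-.012))]
  P=proj("top",X); print(y,((P-[438,215]+.5)*11+[396,0]).round().tolist())
E
```

```text
-25 [[667.0, 126.0], [620.0, 240.0], [735.0, 294.0], [781.0, 181.0]]
-8 [[645.0, 139.0], [634.0, 263.0], [757.0, 282.0], [768.0, 157.0]]
6 [[630.0, 154.0], [649.0, 279.0], [772.0, 267.0], [752.0, 142.0]]
20 [[620.0, 172.0], [668.0, 291.0], [782.0, 249.0], [734.0, 130.0]]
```

View pics/cr2.png

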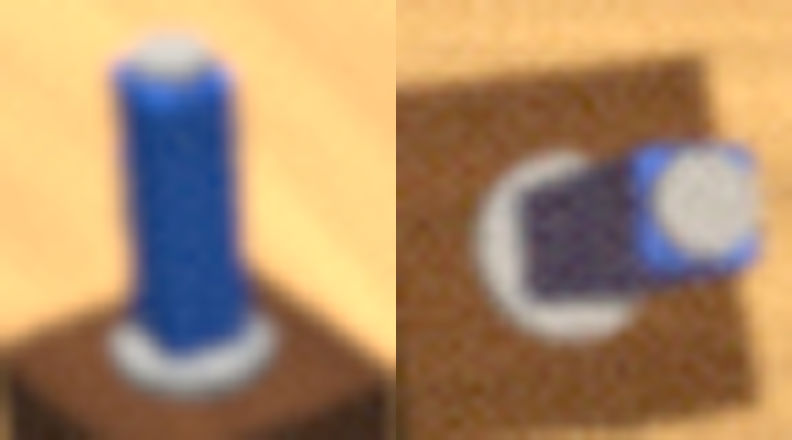

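```bash
python3 - <<'E'
from h import *
P=[.4905,-.231]
best=None
q0=r.get_obs()["q"]
for al in(93,3):
    a=np.radians(al); o=[0,np.cos(a),np.sin(a),0]
    j=r.solve_ik([*P,.23],o); print(al,None if j is None else np.round(j,2))
    if j is not None and (best is None or np.abs(j-q0).max()<best[0]): best=(np.abs(j-q0).max(),o)
o=best[1]; np.save("o.npy",o)
r.reach([*P,.23],o)
r.move_straight([*P,.097],max_speed=.12)
f0=r.get_obs()
r.gripper_close(40)
s=r.get_obs(); print(s["time"],s["tool_pos"],s["width"],s["finger_force"],f0["contact_force"],s["contact_force"],s["wrist_torque"])
cv2.imwrite("pics/g.png",np.hstack([r.snapshot("scene")[60:220,200:400],r.snapshot("top")[160:320,360:560]]).repeat(2,0).repeat(2,1))
E
```

```text
93 [-0.03  0.28  0.5   1.83 -0.15  1.08  2.21]
3 [-0.15  0.3   0.65  1.83 -0.2   1.08 -0.89]
6.3 [ 0.49038044 -0.23098989  0.09692554] 0.023633298668506504 38.82726788520813 [-0.46757796 -0.68701333 -0.43171968] [-0.49828011 -0.52157993 -0.01552199] [-0.0733013   0.18158415 -0.01753065]
```

View pics/g.png

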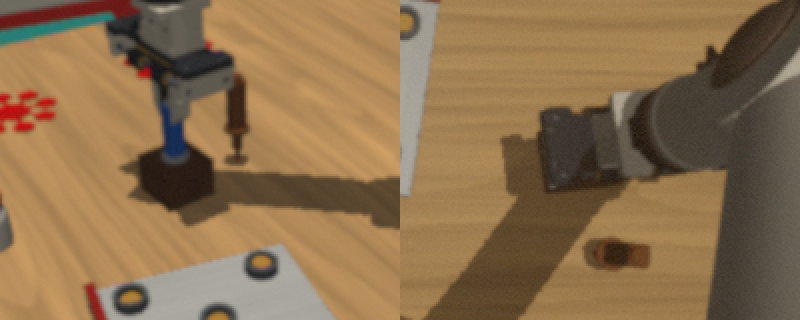

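```bash
cat >> h.py <<'E'
ST=np.array([[0.5838,0.0564],[0.6736,0.1133],[0.652,-0.0251],[0.5155,0.1379],[0.494,-0.0004]])
TIP=.0939
def feel(i,thr=1.5,d=(0,0)):
    xy=ST[i]+d
    p=r.get_obs()["tool_pos"]
    r.move_straight([*xy,.045+TIP],max_speed=.15); r.wait(.15)
    f0=r.get_obs()["contact_force"][2]
    hit=r.move_straight([*xy,.024+TIP],max_speed=.012,threshold=thr)
    s=r.get_obs(); F=s["contact_force"][2]-f0
    r.move_straight([*xy,.045+TIP],max_speed=.08)
    print(i,hit,"t",round(s["time"],2),"tipfree z",round(s["tool_pos"][2]-TIP,5),"F",round(F,2),"top",round(s["tool_pos"][2]-TIP+max(F-.5,0)/900,5),s["contact_force"][:2].round(2),flush=True)
    return s["tool_pos"][2]-TIP
E
python3 - <<'E'
from h import *
x,y,z=r.get_obs()["tool_pos"]
r.move_straight([x,y,.21],max_speed=.12)
r.move_straight([*ST[0],.16],max_speed=.25)
r.move_straight([*ST[0],.045+TIP],max_speed=.1); r.wait(.2)
print(r.get_obs()["time"],r.get_obs()["tool_pos"],r.get_obs()["contact_force"])
a=r.snapshot("scene")[170:270,240:390]; b=r.snapshot("top")[140:240,260:410]
cv2.imwrite("pics/hov.png",cv2.resize(np.hstack([a,b]),None,fx=2.66,fy=2.66,interpolation=2) if 0 else cv2.resize(a,None,fx=5,fy=5,interpolation=2))
E
```

```text
9.425 [0.58425181 0.05624845 0.13946986] [ 0.06416299 -0.47880853 -1.69671878]
```

View pics/hov.png

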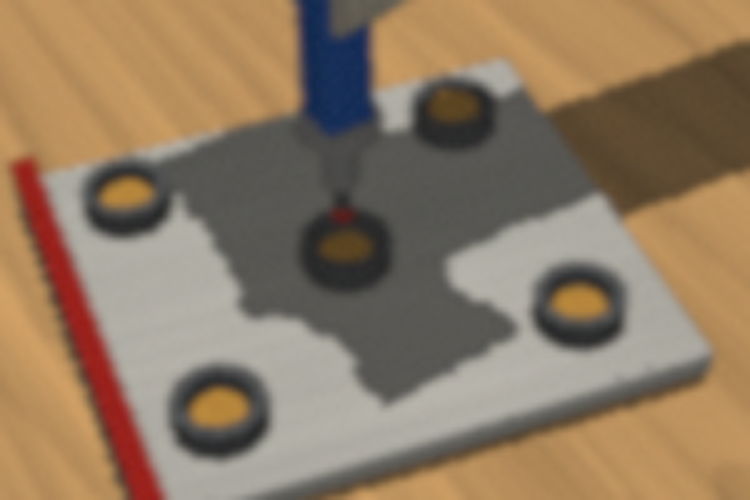

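```bash
python3 - <<'E'
from h import *
print(at_z("scene",(308.5,212.6),.050).round(4),at_z("scene",(309.1,219.1),.0295).round(4),at_z("scene",(309.1,219.9),.027).round(4))
feel(0)
E
```

```text
[0.5857 0.0597 0.05  ] [0.5844 0.0587 0.0295] [0.5844 0.0586 0.027 ]
0 True t 11.32 tipfree z 0.02578 F 2.08 top 0.02754 [ 0.88 -0.77]
```

```bash
python3 - <<'E'
from h import *
for i in(4,3,1,2): feel(i)
print(r.get_obs()["time"])
E
```

```text
4 True t 13.86 tipfree z 0.03036 F 2.02 top 0.03206 [-0.65  0.12]
3 True t 16.82 tipfree z 0.02574 F 1.19 top 0.02651 [ 0.68 -1.26]
1 True t 19.98 tipfree z 0.02567 F 1.87 top 0.02719 [ 0.27 -0.11]
2 True t 22.99 tipfree z 0.02593 F 2.39 top 0.02803 [ 0.72 -0.17]
23.3917
```

```bash
cat >> h.py <<'E'
def press(i,target,zstart):
    xy=ST[i]; r.move_straight([*xy,.045+TIP],max_speed=.15); r.wait(.2)
    f0=np.mean([(r.wait(.03),r.get_obs()["contact_force"][2])[1] for _ in range(5)])
    z=zstart; r.move_straight([*xy,z+TIP],max_speed=.02)
    while True:
        r.wait(.1); S=[(r.wait(.02),r.get_obs())[1] for _ in range(5)]
        F=np.mean([s["contact_force"][2] for s in S])-f0; zz=np.mean([s["tool_pos"][2] for s in S])-TIP
        top=zz+max(F-.5,0)/900; print(round(S[-1]["time"],2),"z",round(zz,5),"F",round(F,2),"top",round(top,5),flush=True)
        if top<target or F>11 or z<.0165: break
        z-=.0006; r.move_straight([*xy,z+TIP],max_speed=.01)
    r.move_straight([*xy,.045+TIP],max_speed=.06)
E
python3 - <<'E'
from h import *
press(4,.0288,.0265)
feel(4)
E
```

```text
26.23 z 0.02671 F 5.84 top 0.03264
26.67 z 0.02596 F 6.44 top 0.03256
27.1 z 0.02535 F 7.33 top 0.03294
27.53 z 0.02478 F 7.65 top 0.03272
27.97 z 0.02425 F 8.25 top 0.03286
28.4 z 0.02371 F 8.1 top 0.03215
28.83 z 0.02317 F 8.82 top 0.03241
29.27 z 0.02259 F 8.9 top 0.03193
29.7 z 0.02198 F 9.26 top 0.03171
30.13 z 0.02138 F 9.05 top 0.03088
30.57 z 0.02079 F 8.36 top 0.02952
31.0 z 0.02019 F 8.8 top 0.02941
31.43 z 0.01958 F 8.99 top 0.02901
31.87 z 0.01899 F 9.04 top 0.02848
4 True t 34.2 tipfree z 0.02656 F 2.33 top 0.0286 [ 0.2  -0.52]
```

```bash
python3 - <<'E'
from h import *
xy=ST[4]
r.move_straight([*xy,.0195+TIP],max_speed=.03); r.move_straight([*xy,.0184+TIP],max_speed=.006); r.wait(.15)
print(r.get_obs()["tool_pos"][2]-TIP)
r.move_straight([*xy,.045+TIP],max_speed=.06)
feel(4); feel(4); feel(0)
E
```

```text
0.019127623757699205
4 True t 38.41 tipfree z 0.02647 F 2.07 top 0.02822 [ 0.37 -0.71]
4 True t 40.53 tipfree z 0.02657 F 3.1 top 0.02946 [-0.03  0.59]
0 True t 43.33 tipfree z 0.02572 F 2.43 top 0.02786 [ 0.67 -0.14]
```

```bash
python3 - <<'E'
from h import *
xy=ST[4]
r.move_straight([*xy,.045+TIP],max_speed=.15)
r.move_straight([*xy,.0195+TIP],max_speed=.03)
z=.0186
while True:
    r.move_straight([*xy,z+TIP],max_speed=.006); r.wait(.2)
    a=r.get_obs()["tool_pos"][2]-TIP; print(z,a)
    if a<.0184 or z<.0174: break
    z-=.0003
r.move_straight([*xy,.045+TIP],max_speed=.06)
feel(4)
E
```

```text
0.0186 0.019344650854209236
0.018299999999999997 0.019069191695003
0.017999999999999995 0.018797409947401936
0.017699999999999994 0.018497256586138558
0.017399999999999992 0.0181846069044186
4 True t 50.29 tipfree z 0.02579 F 2.11 top 0.02758 [ 0.49 -0.45]
```

```bash
python3 - <<'E'
from h import *
G=np.array([.49038,-.23099]); C=G.copy()
p=r.get_obs()["tool_pos"]
r.move_straight([p[0],p[1],.185],max_speed=.15)
r.move_straight([*G,.185],max_speed=.2,orientation=np.load("o.npy"))
r.wait(.2); e=G-r.get_obs()["tool_pos"][:2]; print("err",e); C=G+e
r.move_straight([*C,.15],max_speed=.08)
hit=r.move_straight([*C,.0972],max_speed=.05,threshold=8)
s=r.get_obs(); print(hit,s["time"],s["tool_pos"],s["contact_force"])
E
```

```text
err [-0.00032508 -0.00118563]
False 54.4417 [ 0.49032841 -0.23236425  0.09746851] [ 0.04717826 -0.49967101 -2.1294642 ]
```

```bash
python3 - <<'E'
from h import *
hit=r.move_straight([.4904,-.2311,.0968],max_speed=.01,threshold=6)
s=r.get_obs(); print(hit,s["tool_pos"],s["contact_force"])
r.open_gripper(); r.wait(.2)
x,y,_=r.get_obs()["tool_pos"]
r.move_straight([x,y,.22],max_speed=.1)
r.move_straight([x+.0,y+.22,.25],max_speed=.25)
print(r.get_obs()["time"])
a=r.snapshot("scene")[95:170,250:335];b=r.snapshot("top")[205:280,420:505]
cv2.imwrite("pics/end.png",cv2.resize(np.hstack([a,b]),None,fx=4.5,fy=4.5,interpolation=2))
E
```

```text
False [ 0.49065076 -0.23100846  0.09696861] [ 0.48356433  0.002335   -1.97742537]
58.5
```

View pics/end.png

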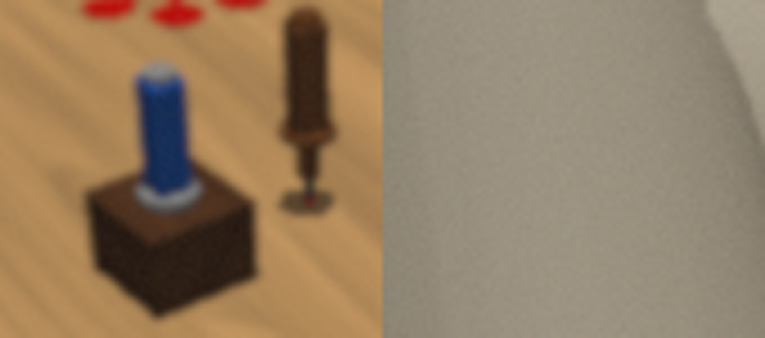

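The scene view shows the probe standing upright, its shoulder flat on the stand, the same as at the start. The handle is near crop (162,130). The arm blocks the top view.

```bash
python3 -c "
from station import r
print(r.finish_job())"
```

```text
the job is handed in; nothing more can be done
None
```

I found the proud stud (about 4.6 mm high, at roughly x 0.494, y 0.000), pressed it down until the probe felt it level with the others, returned the probe upright to its stand, and handed the job in at about 58.5 s; no verdict was shown.

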